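# Pack a printed spool-roller kit into its tray

## Task

Pack one spool-roller kit into the white kit tray, every part flat in the recess made for it: the long axle in the long recess, the L-shaped bracket in the rectangular recess, the four-armed knob in the square recess, and one hub disc, the top one from the spring dispenser, in the round recess. Leave the short axle, the T-shaped bracket and the three-armed knob lying where they are, and let the other discs stay in the dispenser.

Things in the scene. Friction and masses are not known exactly. Their poses are not given: they have to be found in the camera images.
- tray: White kit tray, fixed, left or right of the black print sheet, 250 (x) x 144 (y) x 10 mm; origin at the centre of its underside. Four flat grey-floored recesses 7 mm deep (floor 3 mm above the origin), centres in its frame, mm: long (0, 42), 230 along x by 50; rectangular (0, -30), 86 along x by 68; square (85, -30), 62 x 62; round (-85, -30), diameter 66.
- axle: The long roller axle of the kit, white plastic, 100 mm long, lying on the black print sheet (sheet top 2 mm above the desk): a square bar 64 x 22 x 22 mm with a round pin (14 mm diameter, 18 mm long) on each end. Origin at the middle of the bar, 11 mm above its underside; x along the axle, z up. 25 to 50 g.
- l_bracket: L-shaped bracket, white plastic, flat on the print sheet, 66 (x) x 48 (y) x 24 mm high, arms 16 mm thick, 21 to 42 g. Origin at the centre of the 66 x 48 rectangle, on the underside; z up. Long arm: along x from -33 to 33 mm, centre line y = -16 mm. Short arm: along y up to y = 24 mm, centre line x = -25 mm. The other corner is empty.
- knob4: Four-armed (plus-shaped) clamp knob of the kit, white plastic, flat on the print sheet, 46 x 46 mm across, 26 mm high, arms 16 mm wide along its x and y axes with a 26 mm round core. Origin at the centre of its underside; z up. 21 to 42 g.
- hub_disc: Hub disc of the kit: plain white disc, 44 mm diameter, 14 mm thick, 30 g, the top one of three like discs in the spring dispenser. Origin at the centre of its underside; z up. At the start its underside sits 2 mm below the dispenser's rim, so 12 mm of it stands clear above the rim.
- dispenser: Grey spring dispenser fixed to the desk, on the side of the print sheet away from the tray: upright round tube, outer diameter 60 mm, inner 48 mm, rim 75 mm above the desk, on an 85 x 85 x 8 mm foot. Origin at the centre of its underside. A soft spring (about 21 N/m) under the lifter holds up the discs.
- lifter (a joint): Height of the dispenser's sprung lifter in m, up positive: 0 at the start with three discs on it; it rises by itself to about 0.014 when one disc is taken (the next disc comes up to the same place) and to 0.028 when two are.
- short_axle: Look-alike, to be left: short axle, 62 mm long overall (bar 26 x 22 x 22 mm with a 14 mm pin 18 mm long on each end), white plastic, on the print sheet. Origin at the middle of the bar, 11 mm up; x along it.
- t_bracket: Look-alike, to be left: T-shaped bracket, white plastic, on the print sheet, 66 (x) x 48 (y) x 24 mm high, arms 16 mm thick: crossbar along x at y = -16 mm, stem along y at x = 0 up to y = 24 mm. Origin at the centre of the rectangle, underside.
- knob3: Look-alike, to be left: three-armed knob, white plastic, on the print sheet, arms 25 mm long from the centre, 16 mm wide, 120 degrees apart, 26 mm high. Origin at the centre of its underside.
There are look-alikes about, which are no part of the job. Leave any pink or purple look-alike of the l_bracket alone.

How it is judged (in metres and radians):
At the end, for the whole second after the job is handed in: Axle centre within 70 mm along, 18 mm across of its recess centre, L bracket within 25 mm, knob and hub disc within 18 mm of theirs, all flat on the floor (4 mm, 0.15 rad) and at rest; lifter at 8 to 20 mm (one disc taken); look-alikes within 25 mm of their starts (x of axle in the frame of tray between -0.07 and 0.07 m and y of axle in the frame of tray between 0.024 and 0.06 m and z of axle in the frame of tray between 0.01 and 0.018 m and linear speed of each of axle, l_bracket, knob4, hub_disc below 0.02 m/s and angle between axle's own x axis and vertical between 1.42 and 1.72 rad and x of l_bracket in the frame of tray between -0.025 and 0.025 m and y of l_bracket in the frame of tray between -0.055 and -0.005 m and z of l_bracket in the frame of tray between -0.001 and 0.007 m and angle between each of l_bracket, knob4, hub_disc's own z axis and vertical below 0.15 rad and x of knob4 in the frame of tray between 0.067 and 0.103 m and y of knob4 in the frame of tray between -0.048 and -0.012 m and z of knob4 in the frame of tray between -0.001 and 0.007 m and x of hub_disc in the frame of tray between -0.103 and -0.067 m and y of hub_disc in the frame of tray between -0.048 and -0.012 m and z of hub_disc in the frame of tray between -0.001 and 0.007 m and value of joint lifter between 0.008 and 0.02 m and distance of each of short_axle, t_bracket, knob3 from where it was at the start of the episode below 0.025 m); the robot touches nothing.
It fails at once if a look-alike is moved by more than 40 mm (distance of any of short_axle, t_bracket, knob3 from where it was at the start of the episode above 0.04 m).
It also fails if it takes over 106 s, if anything falls off the work surface, if the arm or the gripper's body presses on something with over 40 N, if the wrist force passes 120 N, or if a joint passes its speed limit or range.

## Robot

A 6-joint arm with a two-finger parallel gripper is mounted at the origin on the work surface. World frame = base frame: x ahead of the robot, y to its left, z up, the work surface at z = 0. Lengths are in m, angles in degrees, forces in N, time in s.
With the tool pointing down it reaches from about 0.25 to 0.725 m from the base axis. Payload 9.7 kg.
Tool frame: the origin (TCP) lies midway between the tips of the shut fingers; the grasp point (between the pads) lies 19 mm behind it; z points along the fingers, y is the line along which they close (so a half turn about z gives the same grasp; the last joint's range is limited). The gripper opens to 85 mm and grips with 20 to 120 N. Pads are 22 mm wide; open, the fingers measure 114 mm over their backs; the gripper's body (76 mm by 85 mm) begins 54 mm behind the grasp point. The pads swing forward as they close: fully open they stand 13 mm farther back than shut.
Start: joints at [63.14, 4.979, 10.078, 95.1, 0, 90], TCP at [0.248, 0.491, 0.231] pointing down, gripper open.
Joint ranges: [-179.16, 179.16], [-48.56, 103.87], [-65.8, 70.77], [-126.05, 130.52], [-82.76, 87.17], [-180, 180]. Speed limits (degrees/s): [127.2, 127.2, 147.25, 180, 180, 180].

## Interface

Orientations are given as [roll, pitch, yaw] about the fixed x, y, z axes, in that order (R = Rz(yaw) Ry(pitch) Rx(roll)).
In Python, from workcell import * gives the robot as it stands.
- The arm moves only by the tool servo_tool, never from a script. Its argument "moves" is a list of rows, each a list of 4 numbers: the shift along the world's x, y, z in cm, then the turn about the world's z in rad. A call has 1 to 20 rows; each row is the pose to reach, as a shift and turn from the pose commanded when the call began; what a row does not reach only later rows make up. A row lasts 1/12 s, in which the tool goes at most 41.7 mm and 7.16 degrees, less where a joint would pass 70% of its speed; a pose out of reach is approached as far as the arm can. A call with a gripper value outside its range is refused whole. "claw" is the closure, from 0 (fully open) to 1 (shut), set as the call begins (left out, the last holds). The fingers move at their own pace and stop on an object; "force" is the grip in N (left out, the last holds). Time passes only in rows, so rows that repeat a pose let the fingers close. It gives the time, the measured TCP pose, the force, the opening and the grip force at its end, in the units of the state.
- get_obs(): the state, without advancing time (a new reading comes with each control period).
- camera(name): name is "side" or "top" or "wrist"; returns the picture (480x640x3 uint8, red, green, blue); there is no depth.
- get_calibration(name): a dict with "fx", "fy", "cx", "cy" (pixels), "rvec" (rotation vector, rad) and "tvec" (3), from world to camera coordinates, as OpenCV has them; the wrist camera has in their place "tool_from_camera" (4x4, takes a point from camera to tool coordinates, whose origin is the TCP and whose axes are the flange's). Camera axes: x right, y down, z forward; pixel columns grow to the right and rows downward; lengths in m; the calibration is good to about 2 mm. A picture is of the moment at which its call begins: read the wrist's pose just before it. get_calibration takes no time and is no camera call.
- job_done(): hands the job in; it is judged then, once.
The state is a dict: "time": time; "q": joint angles; "qd": joint speeds; "joint_efforts": joint torques, N m; "ee_pos": TCP position; "tcp_rot": TCP orientation; "wrist_force": force on the tool from outside, world axes, zero at the start; "torque": the same for the moment, N m; "opening": finger opening in m; "grasp_force": force on a finger pad.
Only numpy, scipy, OpenCV 4.12 (cv2) and the standard library are available. Lean on these libraries where they do the work, as an engineer would, in place of code of your own. Each camera call takes 0.05 s, during which the arm holds its last target. There are 200 camera calls.

## Working session

There is one attempt and no reset: what is moved stays moved. The work goes in short steps, Python scripts to look and compute and a tool call to move; the robot and the scene stay as the last step left them, time stands still between calls to the robot, and variables do not carry over. Pictures are saved under pics/ and viewed, at most 14 in all, crops included, and the job is handed in when it is done.

Besides the shell and the picture viewer there is one more tool, called after ">>>" as name(argument=value, ...), one argument or row to a line, values as JSON. servo_tool: Moves the arm, as the interface text tells. Its arguments: {"type":"object","properties":{"moves":{"type":"array","items":{"type":"array","items":{"type":"number"}}},"claw":{"type":"number"},"force":{"type":"number"}},"required":["moves"]}

```bash
mkdir -p pics; ls; python3 - <<'E'
from workcell import *
import cv2
o=get_obs();print(o['time'],o['ee_pos'],o['tcp_rot'],o['opening'])
for n in("top","side","wrist"):
    c=get_calibration(n);print(n,{k:(v.tolist() if hasattr(v,'tolist') else v) for k,v in c.items()})
for n in("top","side"):
    cv2.imwrite(f"pics/{n}0.png",camera(n)[...,::-1])
E
```

```text
pics
0.0 [0.24837533 0.49045183 0.23058591] [-1.79923183e+02 -1.99038688e-04  1.53140599e+02] 0.0852718539203464
top {'fx': 537.6263069903091, 'fy': 537.6263069903091, 'cx': 319.61376851740584, 'cy': 246.5124442049208, 'rvec': [2.0121473927794935, -2.2185713556283897, 0.22696576024408063], 'tvec': [0.12062419127642761, 0.5707880376512959, 0.9752833269001331]}
side {'fx': 538.1992197813929, 'fy': 538.1992197813929, 'cx': 327.8912764052692, 'cy': 235.50505667171865, 'rvec': [2.058647237040312, -0.7245104185548888, 0.3723424107771744], 'tvec': [-0.4060629833795017, 0.28134705180607295, 0.7105811603899698]}
wrist {'fx': 353.3707063701099, 'fy': 353.3707063701099, 'cx': 314.7248679696443, 'cy': 237.79264138739197, 'tool_from_camera': [[0.00020651729553596492, -0.9607082908743081, -0.2775599704495808, 0.07092375152778604], [0.9999999752782607, 0.00022128110530936473, -2.1866633160512505e-05, 0.0008345720551447], [8.242623282153163e-05, -0.2775599590719777, 0.9607083128223037, -0.14283940854715646], [0.0, 0.0, 0.0, 1.0]]}
```

View pics/top0.png

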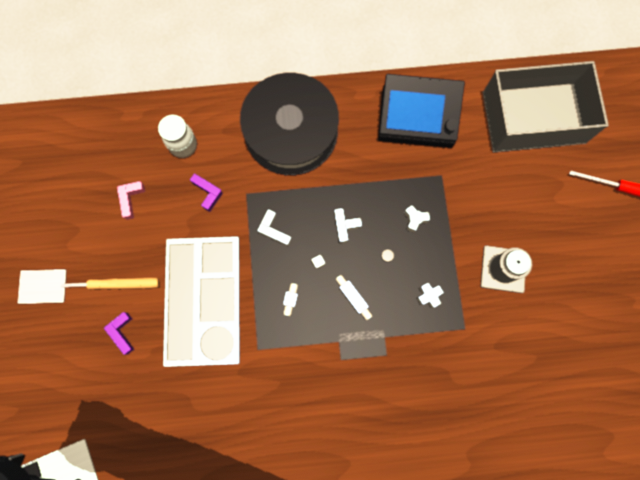

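View pics/side0.png

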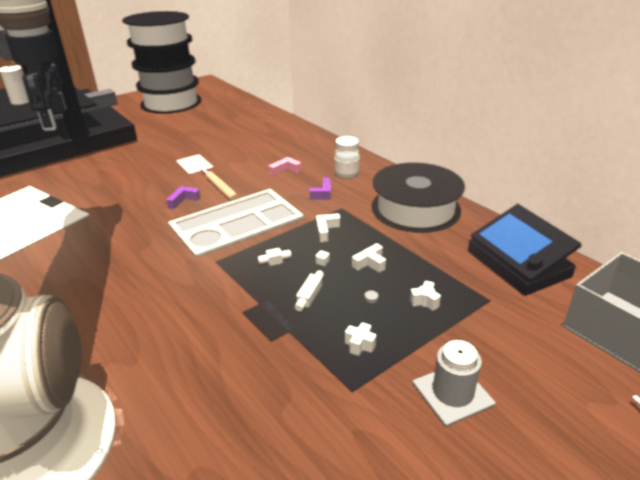

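```bash
cat > h.py <<'E'
import numpy as np, cv2
from scipy.optimize import minimize
from workcell import *
C={n:get_calibration(n) for n in("top","side")}
def K(c): return np.array([[c['fx'],0,c['cx']],[0,c['fy'],c['cy']],[0,0,1]])
def proj(n,P):
    c=C[n]; return cv2.projectPoints(np.float64(P).reshape(-1,3),np.float64(c['rvec']),np.float64(c['tvec']),K(c),None)[0][:,0]
def back(n,uv,z):
    c=C[n];R=cv2.Rodrigues(np.float64(c['rvec']))[0];t=np.float64(c['tvec'])
    o=-R.T@t; d=R.T@np.linalg.inv(K(c))@[uv[0],uv[1],1]; return o+d*(z-o[2])/d[2]
def box(x0,x1,y0,y1,z0,z1): return np.array([[x,y,z] for x in(x0,x1) for y in(y0,y1) for z in(z0,z1)])/1000
def cyl(r,z0,z1): return np.array([[r*np.cos(a),r*np.sin(a),z] for a in np.linspace(0,6.28,25) for z in(z0,z1)])/1000
def rot(p,a): c,s=np.cos(a),np.sin(a); return p@np.array([[c,s,0],[-s,c,0],[0,0,1]])
def axle(h): return [box(-h,h,-11,11,0,22)]+[rot(np.c_[cyl(7,0,18)[:,2]*s+s*h/1000,cyl(7,0,18)[:,:2]+[0,.011]],0) for s in(1,-1)]
M=dict(axle=axle(32),short=axle(13),L=[box(-33,33,-24,-8,0,24),box(-33,-17,-24,24,0,24)],
 T=[box(-33,33,-24,-8,0,24),box(-8,8,-24,24,0,24)],k4=[box(-23,23,-8,8,0,26),box(-8,8,-23,23,0,26),cyl(13,0,26)],
 k3=[rot(box(0,25,-8,8,0,26),a) for a in np.radians([0,120,240])],tray=[box(-125,125,-72,72,0,10)],disc=[cyl(22,73,87)])
S=4
def sil(n,model,p,shape=(480,640)):
    m=np.zeros((shape[0]*S,shape[1]*S),np.uint8)
    for q in model:
        w=rot(q,p[2])+[p[0],p[1],p[3]]
        cv2.fillConvexPoly(m,cv2.convexHull(np.int32(np.round((proj(n,w)+.5)*S))),1)
    return m
def fit(model,p0,z,masks,cams=("top",),yaws=None):
    f=lambda v,M_:sum(1-np.sum(s&M_[n])/max(1,np.sum(s|M_[n])) for n in cams for s in[sil(n,model,(v[0],v[1],v[2],z))])
    best=None
    cand=sorted([(f([*p0,y],masks),y) for y in(np.arange(0,2*np.pi,np.pi/6) if yaws is None else yaws)])[:2]
    for _,y in cand:
        x0=np.array([*p0,y]); r=minimize(f,x0,args=(masks,),method='Nelder-Mead',options=dict(initial_simplex=x0+np.array([[0,0,0],[.008,0,0],[0,.008,0],[0,0,.2]]),maxiter=90,xatol=1e-4,fatol=1e-4))
        if best is None or r.fun<best.fun: best=r
    return best
def mask(img,uv,thr=110):
    big=cv2.resize(img,None,fx=S,fy=S,interpolation=cv2.INTER_LINEAR)
    b=(big.min(2)>thr).astype(np.uint8)
    n,l,st,_=cv2.connectedComponentsWithStats(b)
    i=l[int(uv[1]*S+2),int(uv[0]*S+2)]
    return (l==i).astype(np.uint8) if i else b*0
E
cat > fit.py <<'E'
from h import *
im={n:cv2.imread(f"pics/{n}0.png") for n in("top","side")}
uv=dict(axle=((353,296),(310,290),.002),short=((290,299),(273,257),.002),L=((283,237),(323,228),.002),T=((343,224),(370,255),.002),k4=((431,295),(361,338),.002),k3=((417,217),(425,295),.002))
for k,(a,b,z) in uv.items():
    ms=dict(top=mask(im["top"],a),side=mask(im["side"],b))
    for cams in(("top",),("top","side")):
        r=fit(M[k],back("top",a,.025)[:2],z,ms,cams)
        print(k,cams,ms["top"].sum()//16,ms["side"].sum()//16,"xy",np.round(r.x[:2]*1000,1),"yaw",round(np.degrees(r.x[2])%360,1),"loss",round(r.fun,3))
print("tray corners",[np.round(back("top",q,.01)*1000,1) for q in((167,239),(239,236),(239,365),(163,366))])
print("disc",np.round(back("top",(516,258),.087)*1000,1),"side",np.round(back("side",(460,351),.087)*1000,1))
print("foot",[np.round(back("top",q,.008)*1000) for q in((484,247),(525,250),(524,292),(483,289))])
E
python3 fit.py
```

```text
axle ('top',) 662 658 xy [483.3   7.4] yaw 32.2 loss 0.158
axle ('top', 'side') 662 658 xy [483.1   8.9] yaw 30.7 loss 0.3
short ('top',) 383 427 xy [489.1 132.5] yaw 161.4 loss 0.184
short ('top', 'side') 383 427 xy [490.8 133.4] yaw 341.6 loss 0.365
L ('top',) 525 494 xy [638.7 145. ] yaw 239.4 loss 0.04
L ('top', 'side') 525 494 xy [638.5 145.3] yaw 239.4 loss 0.187
T ('top',) 520 685 xy [624.4   9.8] yaw 61.2 loss 0.339
T ('top', 'side') 520 685 xy [638.3  13. ] yaw 294.6 loss 0.572
k4 ('top',) 443 781 xy [ 472.  -144.3] yaw 24.2 loss 0.131
k4 ('top', 'side') 443 781 xy [ 472.5 -141.1] yaw 205.1 loss 0.332
k3 ('top',) 374 633 xy [ 630.9 -137. ] yaw 31.1 loss 0.129
k3 ('top', 'side') 374 633 xy [ 630.4 -135.3] yaw 30.5 loss 0.301
tray corners [array([635.4, 369.1,  10. ]), array([627.4, 223.8,  10. ]), array([372.9, 240.9,  10. ]), array([385.2, 386.8,  10. ])]
disc [ 516.6 -296.5   87. ] side [ 511.6 -298.    87. ]
foot [array([ 557., -267.,    8.]), array([ 543., -348.,    8.]), array([ 459., -331.,    8.]), array([ 473., -251.,    8.])]
```

```bash
cat > fit2.py <<'E'
from h import *
im=cv2.imread("pics/top0.png"); print("sheet",im[320,300],im[200,380],"side face",im[236,262])
uv=dict(axle=((353,296),[.54]),short=((290,299),None),L=((273,227),[4.17]),T=((343,224),None),k4=((431,295),[.42]),k3=((417,217),[.54]))
o=cv2.resize(im[150:390,140:560],None,fx=1.9,fy=1.9,interpolation=cv2.INTER_CUBIC)
res={}
def draw(model,p,col):
    for q in model:
        w=rot(q,p[2])+[p[0],p[1],p[3]]
        cv2.polylines(o,[cv2.convexHull(np.int32((proj("top",w)+.5-[140,150])*1.9))],True,col,1)
for k,(a,y) in uv.items():
    m=mask(im,a,75); c=np.argwhere(m).mean(0)[::-1]/S
    r=fit(M[k],back("top",c,.015)[:2],.002,dict(top=m),("top",),y)
    res[k]=r.x
    print(k,m.sum()//16,np.round(r.x[:2]*1000,1),round(np.degrees(r.x[2])%360,1),round(r.fun,3)); draw(M[k],(*r.x,.002),(0,0,255))
draw(M["tray"],(.505,.305,np.radians(-3.9),0),(0,160,0)); 
T=np.radians(-3.9)
for b in(box(-115,115,17,67,3,3),box(-43,43,-64,4,3,3),box(54,116,-61,1,3,3),rot(cyl(33,3,3),0)+[-.085,-.03,0]): draw([b],(.505,.305,T,0),(255,0,0))
draw([cyl(30,75,75),cyl(22,87,87),box(-42.5,42.5,-42.5,42.5,8,8)],(.510,-.298,np.radians(-10),0),(255,0,255))
cv2.imwrite("pics/ov.png",o)
E
python3 fit2.py
```

```text
sheet [ 98 111 122] [68 75 84] side face [72 82 90]
axle 22147 [505.2  22. ] 33.4 0.975
short 22147 [498.8  26.3] 273.2 0.986
L 22147 [510.6  23.6] 238.9 0.978
T 22147 [500.7  12. ] 18.8 0.978
k4 22147 [505.   28.6] 23.2 0.983
k3 437 [ 630.4 -137.2] 31.8 0.15
```

View pics/ov.png

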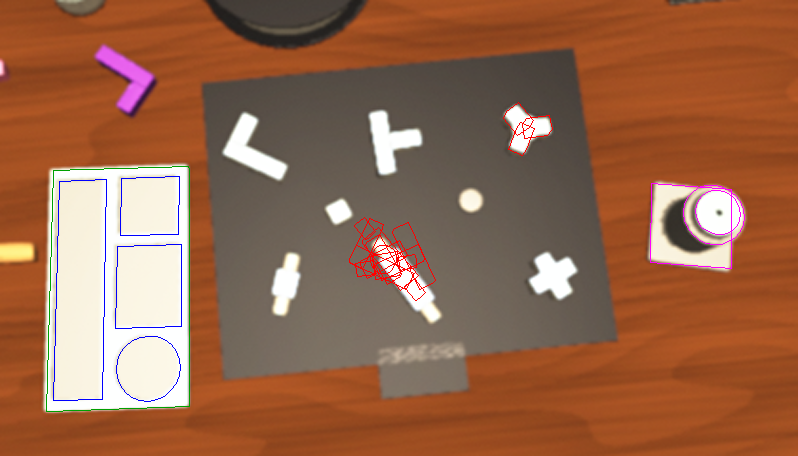

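>>> servo_tool(
  moves=[
    [23.5,-48.2,-7,1.03],
    [23.5,-48.2,-7,1.03],
    [23.5,-48.2,-7,1.03],
    [23.5,-48.2,-7,1.03],
    [23.5,-48.2,-7,1.03],
    [23.5,-48.2,-7,1.03],
    [23.5,-48.2,-7,1.03],
    [23.5,-48.2,-7,1.03],
    [23.5,-48.2,-7,1.03],
    [23.5,-48.2,-7,1.03],
    [23.5,-48.2,-7,1.03],
    [23.5,-48.2,-7,1.03],
    [23.5,-48.2,-7,1.03],
    [23.5,-48.2,-7,1.03],
    [23.5,-48.2,-7,1.03],
    [23.5,-48.2,-7,1.03],
    [23.5,-48.2,-7,1.03],
    [23.5,-48.2,-7,1.03],
  ],
  claw=0.35,
  force=50,
)

```text
time: 1.6
ee_pos: [0.4832, 0.0096, 0.1614]
tcp_rot: [180.0, 0.0, -147.8]
wrist_force: [0.5, 0.1, -0.0]
opening: 0.0555
grasp_force: 0.0
```

```bash
cat >> h.py <<'E'
def wcam():
    from scipy.spatial.transform import Rotation as Ro
    o=get_obs(); c=get_calibration("wrist"); T=np.eye(4); T[:3,:3]=Ro.from_euler('xyz',o['tcp_rot'],degrees=True).as_matrix(); T[:3,3]=o['ee_pos']
    W=np.linalg.inv(T@np.array(c['tool_from_camera']))
    C["wrist"]=dict(c,rvec=cv2.Rodrigues(W[:3,:3])[0].ravel(),tvec=W[:3,3])
    return camera("wrist")[...,::-1].copy(),o
def outline(im,n,model,p,col=(0,0,255)):
    for q in model: cv2.polylines(im,[cv2.convexHull(np.int32(np.round(proj(n,rot(q,p[2])+[p[0],p[1],p[3]]))))],True,col,1)
E
python3 - <<'E'
from h import *
im,o=wcam(); print({k:np.round(o[k],3) for k in("time","q","ee_pos","tcp_rot","opening")})
cv2.imwrite("pics/w1raw.png",im)
outline(im,"wrist",M["axle"],(.4833,.0074,np.radians(32.2),.002))
outline(im,"wrist",M["k4"],(.472,-.1443,np.radians(24.2),.002))
outline(im,"wrist",M["L"],(.6387,.145,np.radians(239.4),.002))
cv2.imwrite("pics/w1.png",im)
E
```

```text
{'time': np.float64(1.6), 'q': array([ 1.1280e+00, -4.9990e+00, -7.6350e+00,  8.7368e+01,  1.2000e-02,
       -3.1091e+01]), 'ee_pos': array([0.483, 0.01 , 0.161]), 'tcp_rot': array([ 1.79988e+02,  3.00000e-03, -1.47781e+02]), 'opening': np.float64(0.055)}
```

View pics/w1.png

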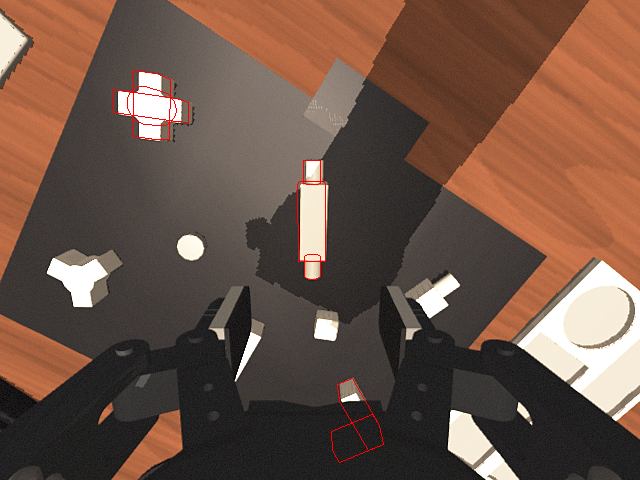

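>>> servo_tool(
  moves=[
    [0,-0.2,-4,0],
    [0,-0.2,-8,0],
    [0,-0.2,-12,0],
    [0,-0.2,-14,0],
    [0,-0.2,-15.2,0],
    [0,-0.2,-15.2,0],
    [0,-0.2,-15.2,0],
  ],
)

```text
time: 2.23
ee_pos: [0.4838, 0.0073, 0.0102]
tcp_rot: [-180.0, 0.0, -147.8]
wrist_force: [0.6, 0.4, 1.4]
opening: 0.0555
grasp_force: 0.0
```

>>> servo_tool(
  moves=[
    [0,0,0,0],
    [0,0,0,0],
    [0,0,0,0],
    [0,0,0,0],
    [0,0,0,0],
    [0,0,0,0],
    [0,0,0,0],
    [0,0,0,0],
  ],
  claw=1,
)

```text
time: 2.9
ee_pos: [0.4847, 0.0067, 0.0111]
tcp_rot: [-179.9, 0.2, -147.8]
wrist_force: [-1.2, 1.1, 5.9]
opening: 0.0208
grasp_force: 50.0
```

>>> servo_tool(
  moves=[
    [0,0,4,0],
    [0,0,8,0],
    [0,4,8,-0.1],
    [0.5,8,8,-0.2],
    [1,12,8,-0.3],
    [1.5,16,8,-0.4],
    [2,20,8,-0.5],
    [2.4,24,8,-0.63],
    [2.4,28,8,-0.63],
    [2.4,32,8,-0.63],
    [2.4,34,8,-0.63],
    [2.4,34,7,-0.63],
    [2.4,34,4,-0.63],
    [2.4,34,2,-0.63],
    [2.4,34,1,-0.63],
    [2.4,34,0.6,-0.63],
    [2.4,34,0.6,-0.63],
    [2.4,34,0.6,-0.63],
  ],
)

```text
time: 4.4
ee_pos: [0.5081, 0.3467, 0.0166]
tcp_rot: [179.9, 0.1, 176.0]
wrist_force: [0.8, -0.1, 0.0]
opening: 0.0208
grasp_force: 49.2
```

```bash
python3 - <<'E'
from h import *
o=get_obs(); print({k:np.round(o[k],3) for k in("time","q","ee_pos","tcp_rot","opening","grasp_force")})
im=camera("side")[...,::-1].copy()
o=cv2.resize(im[100:320,120:420],None,fx=2.6,fy=2.6,interpolation=cv2.INTER_CUBIC)
cv2.imwrite("pics/s1.png",o)
E
```

```text
{'time': np.float64(4.4), 'q': array([ 3.4304e+01,  1.4961e+01, -2.3550e+00,  7.2599e+01, -1.0000e-03,
        3.8274e+01]), 'ee_pos': array([0.508, 0.347, 0.017]), 'tcp_rot': array([1.79948e+02, 6.80000e-02, 1.76031e+02]), 'opening': np.float64(0.021), 'grasp_force': np.float64(49.23)}
```

View pics/s1.png

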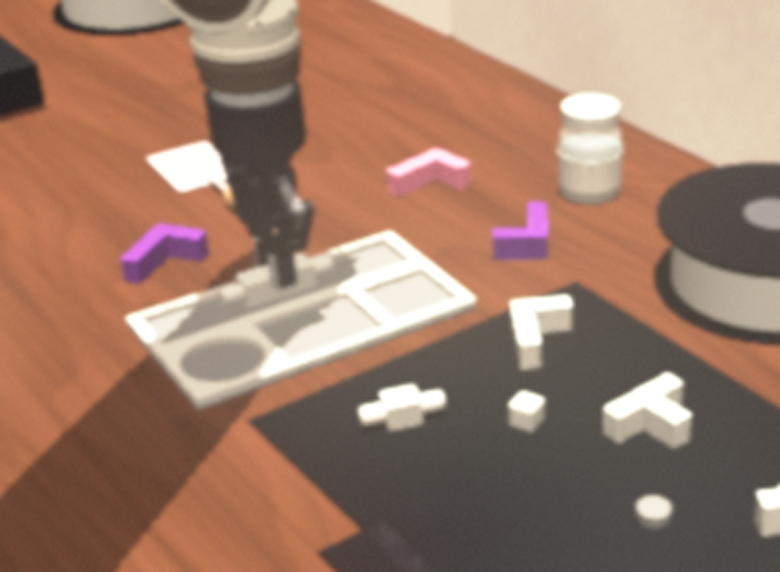

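>>> servo_tool(
  moves=[
    [0,0,-0.2,0],
    [0,0,-0.35,0],
    [0,0,-0.35,0],
    [0,0,-0.35,0],
  ],
)

```text
time: 4.78
ee_pos: [0.5078, 0.3467, 0.0122]
tcp_rot: [180.0, 0.0, 176.1]
wrist_force: [1.1, 0.5, 2.5]
opening: 0.0206
grasp_force: 49.4
```

>>> servo_tool(
  moves=[
    [0,0,0,0],
    [0,0,0,0],
    [0,0,0,0],
    [0,0,0,0],
    [0,0,0,0],
    [0,0,0,0],
  ],
  claw=0.45,
)

```text
time: 5.28
ee_pos: [0.5075, 0.3467, 0.0117]
tcp_rot: [-180.0, -0.0, 176.1]
wrist_force: [0.4, -0.7, 0.3]
opening: 0.0468
grasp_force: 0.0
```

>>> servo_tool(
  moves=[
    [0,0,4,0],
    [0,0,8,0],
    [0,0,12,0.1],
    [2,-3,14,0.2],
    [4,-6,14,0.3],
    [6,-9,14,0.4],
    [8,-12,14,0.5],
    [10,-15,14,0.6],
    [11.85,-18,14,0.7],
    [11.85,-19.15,14,0.8],
    [11.85,-19.15,14,0.9],
    [11.85,-19.15,14,1],
    [11.85,-19.15,14,1.105],
    [11.85,-19.15,14,1.105],
    [11.85,-19.15,14,1.105],
    [11.85,-19.15,14,1.105],
  ],
)

```text
time: 6.62
ee_pos: [0.626, 0.1553, 0.1518]
tcp_rot: [180.0, -0.0, -120.8]
wrist_force: [-0.1, 1.0, -0.1]
opening: 0.0469
grasp_force: 0.0
```

```bash
python3 - <<'E'
from h import *
im,o=wcam(); print({k:np.round(o[k],4) for k in("time","q","ee_pos","tcp_rot","opening")})
outline(im,"wrist",M["L"],(.6387,.145,np.radians(239.4),.002))
p=np.int32(proj("wrist",[[.6259,.1549,.026]])[0]); cv2.drawMarker(im,p.tolist(),(0,255,0),0,8)
cv2.imwrite("pics/w2.png",im)
E
```

```text
{'time': np.float64(6.6167), 'q': array([ 1.39303e+01,  1.73500e+01,  1.55825e+01,  8.82351e+01,
       -2.00000e-04, -4.52570e+01]), 'ee_pos': array([0.626 , 0.1553, 0.1518]), 'tcp_rot': array([ 1.799983e+02, -1.900000e-03, -1.208128e+02]), 'opening': np.float64(0.0469)}
```

View pics/w2.png

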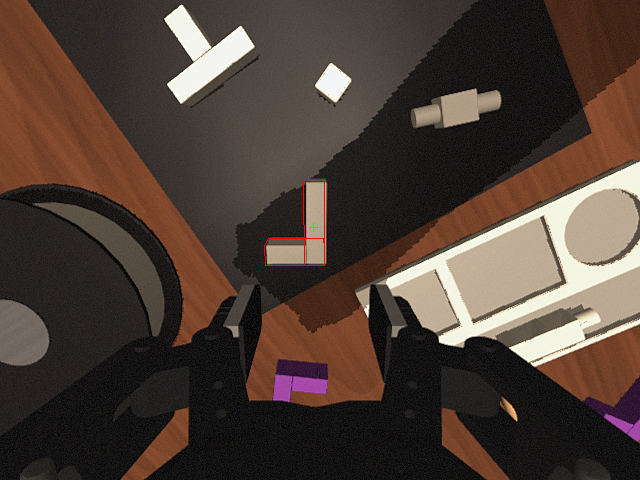

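>>> servo_tool(
  moves=[
    [0,0,-4,0],
    [0,0,-8,0],
    [0,0,-11,0],
    [0,0,-13,0],
    [0,0,-14.2,0],
    [0,0,-14.2,0],
    [0,0,-14.2,0],
  ],
)

```text
time: 7.25
ee_pos: [0.6261, 0.1553, 0.0104]
tcp_rot: [-180.0, 0.0, -120.7]
wrist_force: [1.5, 1.6, -0.4]
opening: 0.0469
grasp_force: 0.0
```

>>> servo_tool(
  moves=[
    [0,0,0,0],
    [0,0,0,0],
    [0,0,0,0],
    [0,0,0,0],
    [0,0,0,0],
    [0,0,0,0],
    [0,0,0,0],
    [0,0,0,0],
  ],
  claw=1,
)

```text
time: 7.92
ee_pos: [0.6272, 0.1555, 0.0119]
tcp_rot: [-179.9, 0.1, -120.6]
wrist_force: [-1.1, 0.3, 6.1]
opening: 0.0149
grasp_force: 49.9
```

>>> servo_tool(
  moves=[
    [0,0,4,0],
    [0,0,8,-0.05],
    [-2,2,8,-0.15],
    [-4,4,8,-0.25],
    [-6,6,8,-0.35],
    [-8,8,8,-0.45],
    [-10,10,8,-0.55],
    [-12,12,8,-0.65],
    [-12,13.6,8,-0.75],
    [-12,13.6,8,-0.85],
    [-12,13.6,8,-0.95],
    [-12,13.6,8,-1.05],
    [-12,13.6,7,-1.105],
    [-12,13.6,5,-1.105],
    [-12,13.6,3,-1.105],
    [-12,13.6,1.5,-1.105],
    [-12,13.6,0.7,-1.105],
    [-12,13.6,0.25,-1.105],
    [-12,13.6,0.25,-1.105],
    [-12,13.6,0.25,-1.105],
  ],
)

```text
time: 9.58
ee_pos: [0.5065, 0.2915, 0.0134]
tcp_rot: [180.0, 0.1, 176.1]
wrist_force: [0.3, -0.2, 0.5]
opening: 0.0144
grasp_force: 49.1
```

>>> servo_tool(
  moves=[
    [0,0,0,0],
    [0,0,0,0],
    [0,0,0,0],
    [0,0,0,0],
    [0,0,0,0],
    [0,0,0,0],
  ],
  claw=0.58,
)

```text
time: 10.08
ee_pos: [0.506, 0.2912, 0.0123]
tcp_rot: [180.0, -0.0, 176.1]
wrist_force: [-0.2, 0.0, 0.6]
opening: 0.0358
grasp_force: 0.0
```

>>> servo_tool(
  moves=[
    [0,0,4,0],
    [0,0,8,0],
    [0,0,12,0],
    [0,-4,14,0],
    [0,-8,14,0.1],
    [0,-12,14,0.2],
    [0,-16,14,0.3],
    [0,-20,14,0.4],
    [-1,-24,14,0.49],
    [-2,-28,14,0.49],
    [-3,-32,14,0.49],
    [-3.4,-36,14,0.49],
    [-3.4,-40,14,0.49],
    [-3.4,-43.5,14,0.49],
    [-3.4,-43.5,14,0.49],
    [-3.4,-43.5,14,0.49],
    [-3.4,-43.5,14,0.49],
  ],
)

```text
time: 11.5
ee_pos: [0.4719, -0.1437, 0.1522]
tcp_rot: [180.0, -0.0, -155.9]
wrist_force: [0.2, -0.7, -0.1]
opening: 0.0361
grasp_force: 0.0
```

>>> servo_tool(
  moves=[
    [0,0,0,0],
    [0,0,0,0],
    [0,0,0,0],
    [0,0,0,0],
  ],
  claw=0.2,
)

```text
time: 11.83
ee_pos: [0.4721, -0.143, 0.1523]
tcp_rot: [-180.0, 0.0, -155.8]
wrist_force: [0.8, -0.0, -0.2]
opening: 0.0686
grasp_force: 0.0
```

```bash
python3 - <<'E'
from h import *
im,o=wcam(); print({k:np.round(o[k],4) for k in("time","q","ee_pos","tcp_rot","opening")})
raw=im.copy()
for cand in(110,150):
    m=mask(raw,proj("wrist",[[.472,-.144,.028]])[0],cand)
    r=fit(M["k4"],(.472,-.144),.002,dict(wrist=m),("wrist",),[.42])
    print(cand,m.sum()//16,np.round(r.x[:2]*1000,1),np.degrees(r.x[2]),r.fun)
outline(im,"wrist",M["k4"],(*r.x,.002))
cv2.imwrite("pics/w3.png",im)
E
```

```text
{'time': np.float64(11.8333), 'q': array([-1.68551e+01, -3.64950e+00, -7.36810e+00,  8.62780e+01,
        6.00000e-04, -4.10733e+01]), 'ee_pos': array([ 0.4721, -0.143 ,  0.1523]), 'tcp_rot': array([-1.799983e+02,  2.900000e-03, -1.557818e+02]), 'opening': np.float64(0.0686)}
110 1975 [ 472.2 -140.4] 24.30978638354154 0.1499448138476862
150 1879 [ 472.2 -140.5] 24.292718434213604 0.19075689061154177
```

View pics/w3.png

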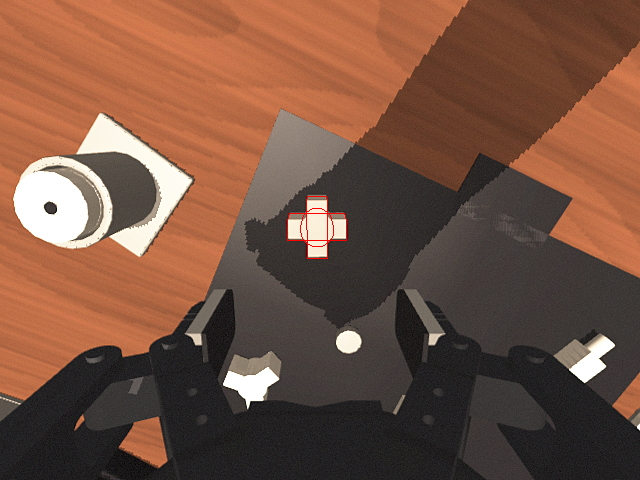

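>>> servo_tool(
  moves=[
    [0,0.25,-4,0],
    [0,0.25,-8,0],
    [0,0.25,-11,0],
    [0,0.25,-13,0],
    [0,0.25,-14.4,0],
    [0,0.25,-14.4,0],
    [0,0.25,-14.4,0],
  ],
)

```text
time: 12.47
ee_pos: [0.4717, -0.141, 0.0081]
tcp_rot: [180.0, -0.1, -155.8]
wrist_force: [-0.2, 0.1, 0.7]
opening: 0.0687
grasp_force: 0.0
```

>>> servo_tool(
  moves=[
    [0,0,0,0],
    [0,0,0,0],
    [0,0,0,0],
    [0,0,0,0],
    [0,0,0,0],
    [0,0,0,0],
    [0,0,0,0],
  ],
  claw=1,
)

```text
time: 13.05
ee_pos: [0.4732, -0.1416, 0.0101]
tcp_rot: [-179.9, 0.1, -155.9]
wrist_force: [-0.7, 0.3, 6.9]
opening: 0.0446
grasp_force: 51.6
```

>>> servo_tool(
  moves=[
    [0,0,4,0],
    [0,0,8,0],
    [0,0,8,0],
  ],
)

```text
time: 13.3
ee_pos: [0.4752, -0.1423, 0.0965]
tcp_rot: [-179.6, 0.5, -155.9]
wrist_force: [1.4, 0.1, 1.0]
opening: 0.0449
grasp_force: 51.4
```

>>> servo_tool(
  moves=[
    [1,4,0,0],
    [2,8,0,-0.1],
    [3,12,0,-0.2],
    [4,16,0,-0.3],
    [5,20,0,-0.4],
    [6,24,0,-0.49],
    [7,28,0,-0.49],
    [8,32,0,-0.49],
    [9,36,0,-0.49],
    [10,39,0,-0.49],
    [11.6,41.1,0,-0.49],
    [11.6,41.1,-1,-0.49],
    [11.6,41.1,-3.5,-0.49],
    [11.6,41.1,-5.5,-0.49],
    [11.6,41.1,-7,-0.49],
    [11.6,41.1,-7.75,-0.49],
    [11.6,41.1,-7.75,-0.49],
    [11.6,41.1,-7.75,-0.49],
  ],
)

```text
time: 14.8
ee_pos: [0.5882, 0.2695, 0.0114]
tcp_rot: [180.0, 0.0, 176.0]
wrist_force: [0.3, 0.1, -0.2]
opening: 0.0446
grasp_force: 53.5
```

>>> servo_tool(
  moves=[
    [0,0,0,0],
    [0,0,0,0],
    [0,0,0,0],
    [0,0,0,0],
    [0,0,0,0],
    [0,0,0,0],
  ],
  claw=0.25,
)

```text
time: 15.3
ee_pos: [0.588, 0.2697, 0.0108]
tcp_rot: [-180.0, 0.0, 176.1]
wrist_force: [-0.0, 0.6, -0.3]
opening: 0.0639
grasp_force: 0.0
```

>>> servo_tool(
  moves=[
    [0,0,4,0],
    [0,0,8,0],
    [0,0,12,0],
    [-0.5,-4,14,0],
    [-1,-8,16,0],
    [-1.5,-12,18,0],
    [-2,-16,20,0],
    [-2.5,-20,20,0],
    [-3,-24,20,0],
    [-3.5,-28,20,0],
    [-4,-32,20,0],
    [-4.5,-36,20,0],
    [-5,-40,20,0],
    [-5.5,-44,20,0],
    [-6,-48,20,0],
    [-7,-52,20,0],
    [-7.6,-56.7,20,0],
    [-7.6,-56.7,20,0],
    [-7.6,-56.7,20,0],
    [-7.6,-56.7,20,0],
  ],
)

```text
time: 16.97
ee_pos: [0.5119, -0.2973, 0.2106]
tcp_rot: [180.0, -0.0, 176.0]
wrist_force: [-0.1, 1.0, -0.0]
opening: 0.064
grasp_force: 0.0
```

```bash
python3 - <<'E'
from h import *
im,o=wcam(); print({k:np.round(o[k],4) for k in("time","q","ee_pos","tcp_rot","opening")})
g=mask(im,proj("wrist",[[.508,-.300,.087]])[0],170); print(g.sum()//16)
c=cv2.findContours(g,0,1)[0]; c=max(c,key=len); e=cv2.fitEllipse(c); print("ell",np.array(e[0])/S,np.array(e[1])/S)
outline(im,"wrist",[cyl(22,87,87),cyl(24,75,75),cyl(30,75,75)],(.512,-.298,0,0))
cv2.imwrite("pics/w4.png",im)
t=camera("top")[...,::-1]; cv2.imwrite("pics/top1.png",t)
m=mask(t,(516,258),170); m=cv2.morphologyEx(m,cv2.MORPH_CLOSE,np.ones((15,15)));print(m.sum()//16,np.argwhere(m).mean(0)[::-1]/S)
o=cv2.resize(t[215:385,145:265],None,fx=4,fy=3.4,interpolation=cv2.INTER_CUBIC); cv2.imwrite("pics/tr.png",cv2.resize(t[220:380,150:250],None,fx=3.7,fy=3.7,interpolation=cv2.INTER_CUBIC))
E
```

```text
{'time': np.float64(16.9667), 'q': array([-3.01593e+01,  1.04844e+01,  1.38828e+01,  9.34313e+01,
        2.03000e-02, -2.61536e+01]), 'ee_pos': array([ 0.5119, -0.2973,  0.2106]), 'tcp_rot': array([ 1.799673e+02, -2.060000e-02,  1.759944e+02]), 'opening': np.float64(0.064)}
0Traceback (most recent call last):
  File "<stdin>", line 4, in <module>
ValueError: max() iterable argument is empty
```

```bash
python3 - <<'E'
from h import *
im,o=wcam()
raw=im.copy();cv2.imwrite("pics/w4raw.png",raw); print(proj("wrist",[[.512,-.298,.087]]))
outline(im,"wrist",[cyl(22,87,87),cyl(24,75,75),cyl(30,75,75)],(.512,-.298,0,0))
cv2.imwrite("pics/w4.png",im)
t=camera("top")[...,::-1]; cv2.imwrite("pics/top1.png",t)
cv2.imwrite("pics/tr.png",cv2.resize(t[220:380,150:250],None,fx=3.7,fy=3.7,interpolation=cv2.INTER_CUBIC))
E
```

```text
[[311.54818591 229.80790959]]
```

View pics/w4.png

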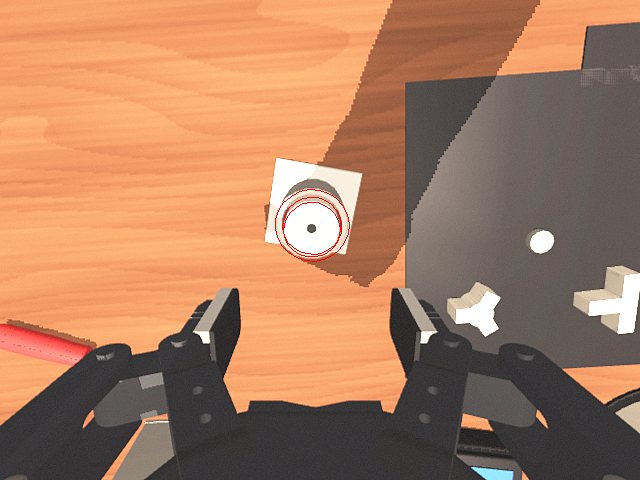

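View pics/tr.png

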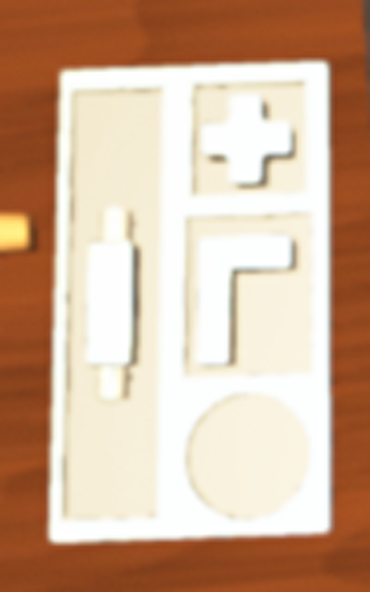

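>>> servo_tool(
  moves=[
    [0,-0.05,-4,0],
    [0,-0.05,-8,0],
    [0,-0.05,-11,0],
    [0,-0.05,-12.5,0],
    [0,-0.05,-13.6,0],
    [0,-0.05,-13.6,0],
    [0,-0.05,-13.6,0],
  ],
)

```text
time: 17.7
ee_pos: [0.5125, -0.2972, 0.0755]
tcp_rot: [-180.0, 0.0, 176.1]
wrist_force: [0.0, -0.5, 0.1]
opening: 0.0643
grasp_force: 0.0
```

>>> servo_tool(
  moves=[
    [0,0,0,0],
    [0,0,0,0],
    [0,0,0,0],
    [0,0,0,0],
    [0,0,0,0],
    [0,0,0,0],
    [0,0,0,0],
  ],
  claw=1,
)

```text
time: 18.28
ee_pos: [0.5123, -0.2981, 0.0751]
tcp_rot: [-180.0, 0.0, 176.1]
wrist_force: [0.4, -1.2, 2.0]
opening: 0.0413
grasp_force: 50.5
```

```bash
python3 - <<'E'
from h import *
im=camera("side")[...,::-1]
cv2.imwrite("pics/s2.png",cv2.resize(im[280:440,360:560],None,fx=3.7,fy=3.7,interpolation=cv2.INTER_CUBIC))
E
```

```text
(no output)
```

View pics/s2.png

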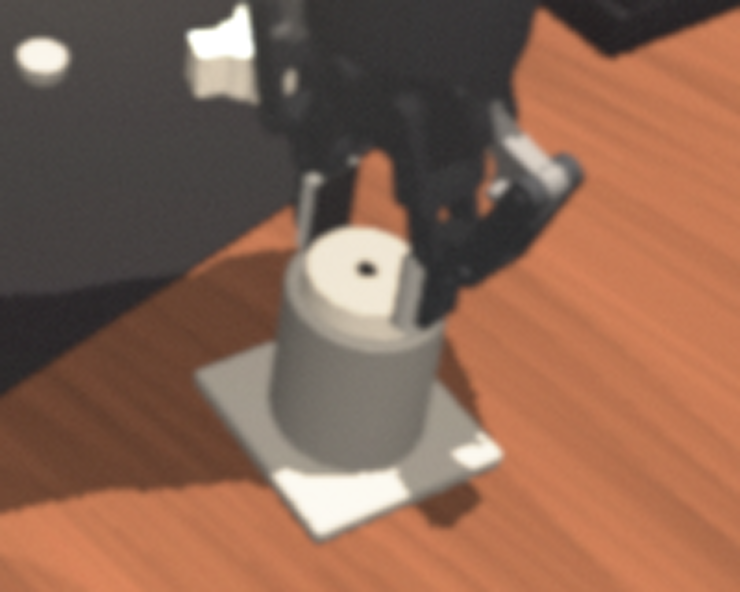

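>>> servo_tool(
  moves=[
    [0,0,0.5,0],
    [0,0,1,0],
    [0,0,2,0],
    [0,0,4,0],
    [0,0,7,0],
    [0,0,10,0],
    [0,0,10,0],
  ],
)

```text
time: 18.92
ee_pos: [0.5134, -0.2985, 0.1821]
tcp_rot: [-179.8, 0.4, 176.1]
wrist_force: [1.0, -1.4, 0.7]
opening: 0.0416
grasp_force: 51.2
```

```bash
python3 - <<'E'
from h import *
im=camera("side")[...,::-1]
cv2.imwrite("pics/s3.png",cv2.resize(im[220:440,360:560],None,fx=2.7,fy=2.7,interpolation=cv2.INTER_CUBIC))
E
```

```text
(no output)
```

View pics/s3.png

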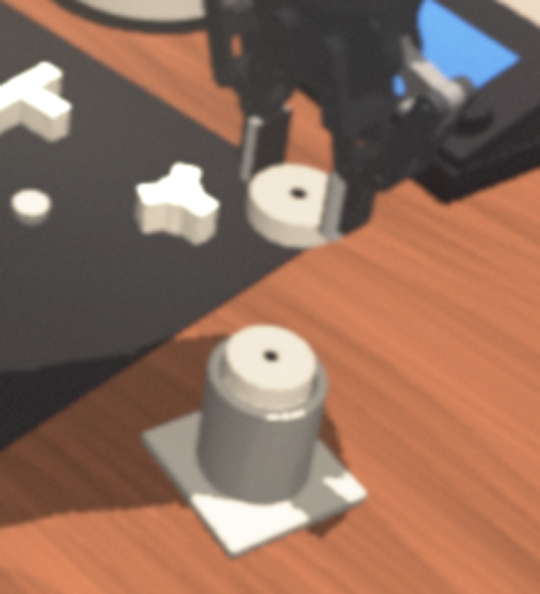

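>>> servo_tool(
  moves=[
    [0,2,0,0],
    [0,6,0,0],
    [0,10,0,0],
    [-1,14,0,0],
    [-2,18,0,0],
    [-3,22,0,0],
    [-4,26,0,0],
    [-5,30,0,0],
    [-6,34,0,0],
    [-7,38,0,0],
    [-8,42,0,0],
    [-9,46,0,0],
    [-9.4,50,0,0],
    [-9.4,54,-2,0],
    [-9.4,57.9,-4,0],
    [-9.4,57.9,-8,0],
    [-9.4,57.9,-12,0],
    [-9.4,57.9,-14,0],
    [-9.4,57.9,-15,0],
    [-9.4,57.9,-15,0],
  ],
)

```text
time: 20.63
ee_pos: [0.4165, 0.2802, 0.0225]
tcp_rot: [-179.8, -0.2, 176.1]
wrist_force: [-0.0, -0.2, 0.3]
opening: 0.0411
grasp_force: 51.2
```

>>> servo_tool(
  moves=[
    [0,0,-0.6,0],
    [0,0,-1.2,0],
    [0,0,-1.5,0],
    [0,0,-1.5,0],
    [0,0,-1.5,0],
  ],
)

```text
time: 21.05
ee_pos: [0.4183, 0.2812, 0.0104]
tcp_rot: [180.0, 0.0, 176.0]
wrist_force: [-0.5, 0.1, -0.1]
opening: 0.0411
grasp_force: 51.2
```

>>> servo_tool(
  moves=[
    [0,0,-0.1,0],
    [0,0,-0.15,0],
    [0,0,-0.15,0],
  ],
)

```text
time: 21.3
ee_pos: [0.4181, 0.2812, 0.0085]
tcp_rot: [180.0, 0.0, 176.1]
wrist_force: [-0.5, 0.6, -0.5]
opening: 0.0418
grasp_force: 51.2
```

>>> servo_tool(
  moves=[
    [0,0,0,0],
    [0,0,0,0],
    [0,0,0,0],
    [0,0,0,0],
    [0,0,0,0],
    [0,0,0,0],
  ],
  claw=0.25,
)

```text
time: 21.8
ee_pos: [0.418, 0.2811, 0.0083]
tcp_rot: [-180.0, -0.0, 176.1]
wrist_force: [0.0, -0.7, -0.3]
opening: 0.0637
grasp_force: 0.0
```

>>> servo_tool(
  moves=[
    [0,0,3,0],
    [0,0,7,0],
    [0,0,11,0],
    [0,0,15,0],
    [0,-4,15,0],
    [0,-8,15,0],
    [0,-12,15,0],
    [0,-16,15,0],
    [0,-20,15,0],
    [0,-24,15,0],
    [0,-28,15,0],
    [0,-28,15,0],
    [0,-28,15,0],
  ],
)

```text
time: 22.88
ee_pos: [0.4179, -0.0008, 0.1584]
tcp_rot: [180.0, 0.0, 175.8]
wrist_force: [0.6, -0.0, 0.6]
opening: 0.0639
grasp_force: 0.0
```

```bash
python3 - <<'E'
from h import *
t=camera("top")[...,::-1].copy(); s=camera("side")[...,::-1].copy(); T=np.radians(-3.9); i=np.array([.505,.305])
w=lambda x,y:i+rot(np.array([[x,y,0]])/1000,T)[0,:2]
outline(t,"top",[cyl(22,0,14)],(*w(-85,-30),T,.003)); outline(t,"top",M["k4"],(*w(85,-30),T,.003)); outline(t,"top",M["L"],(*w(0,-30),T+np.pi,.003)); outline(t,"top",M["axle"],(*w(0,42),T,.003))
a=cv2.resize(t[225:375,155:245],None,fx=3.6,fy=3.6,interpolation=cv2.INTER_CUBIC); b=cv2.resize(s[170:260,160:310],None,fx=3,fy=3,interpolation=cv2.INTER_CUBIC)
o=np.zeros((540,780,3),np.uint8);o[:540,:324]=a;o[:270,328:778]=b
b=cv2.resize(s[230:380,230:480],None,fx=1.8,fy=1.8);o[270:540,328:778]=b
cv2.imwrite("pics/fin.png",o)
E
```

```text
(no output)
```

View pics/fin.png

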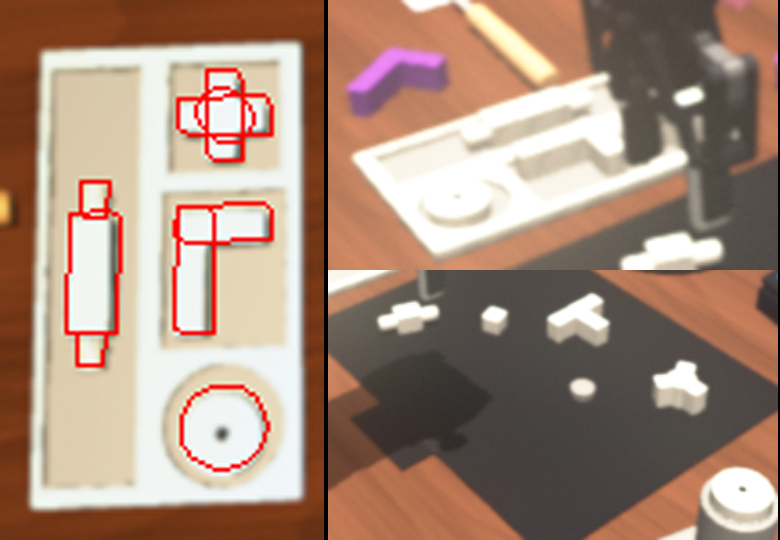

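All four parts lie flat in their recesses, within about 2 mm of the nominal outlines. The look-alikes have not moved, and the next disc has come up in the dispenser.

```bash
python3 -c "
from workcell import *
print(job_done())"
```

```text
the job is handed in; nothing more can be done
None
```

The kit is packed and handed in at about 23 s: the axle, L bracket, four-armed knob and one hub disc lie flat in their recesses, the look-alikes are where they were, and the dispenser's next disc has risen; no verdict came back on hand-in.

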